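# Load the teether stand and hold the box lid for it

### The job

I am putting the washed teethers away in the pine box: thread the bigger beech ring down the post of the teether stand until it lies flat on the base, then thread the mustard silicone ring down on top of it, and let go of both. Then lift the box lid by its steel bar and hold it open at 60 degrees so that I can lower the loaded stand in with both hands: it has no stay, so it drops shut when let go, and from upright it would fall back onto the glass jar. Finish while still holding the lid there, and leave everything else standing as it is.

Things in the scene. Friction and masses are not known exactly. Their poses are not given: they have to be found in the camera images.
- beech_ring_center (a point): centre (half-way up) of the bigger teething ring: plain brown beech, loose, lying flat on the drying mat; 64 mm outer diameter, 40 mm hole, 12 mm thick, 30 g; z along its axis
- mustard_ring_center (a point): centre (half-way up) of the smaller ring: mustard-yellow silicone, loose, lying flat on the drying mat; 56 mm outer diameter, 36 mm hole, 10 mm thick, 28 g; z along its axis
- stand: teether stand, loose (0.28 to 0.45 kg), upright on the drying mat; origin at the centre of its underside, z up along the post. Beech base disc 96 mm in diameter and 16 mm thick; cream post 30 mm in diameter in its middle, up to 72 mm above the origin, its top 10 mm domed. A beech ring fully home has its centre 22 mm above the origin; the mustard ring lying on it 33 mm
- mat: thin grey-green silicone drying mat 300 x 320 mm, 4 mm thick, fixed; origin at the centre of its underside. The stand, both rings and the keys rattle lie on it; which is where changes, and so does the side (left or right) on which mat and box stand
- box: open pine storage box under its lid, fixed: 190 mm deep (x), 250 mm wide (y), 118 mm high without the lid. Origin on the table, 43 mm behind the middle of its front face; x points from front to back (to the hinge)
- lid (a joint): hinge angle of the pine lid (250 x 190 x 12 mm, 0.25 to 0.5 kg), in rad: 0 shut, growing as it opens upward; 60 degrees is 1.047. It turns freely and falls shut from any angle short of upright (about 1.5)
- lid_bar (a point): middle of the steel bar handle of the lid: a round bar 12 mm in diameter, 130 mm long, level, parallel to the lid's front edge and 38 mm in front of it (free space on both sides and below), in the plane of the lid; its axis is 228 mm from the hinge axis and, lid shut, 6 mm higher than that axis, 124 mm above the table. x points towards the hinge when shut, y along the bar; turns with the lid
- lid_hinge (a point): point on the hinge axis, in the middle of the rear upper edge of the box, 118 mm above the table; the axis runs along its y
- jar: glass jar with a steel twist cap, loose, 72 mm in diameter, 150 mm high, standing behind the box; origin at the centre of its underside. To be left alone
- cup: blue ceramic mug, loose, 72 mm in diameter, 80 mm high, behind the mat; origin at the centre of its underside. To be left alone
- car: wooden toy car, sage and cream, loose, 85 x 62 x 64 mm, behind the mat; origin under its middle. To be left alone
- book: board book, dusty pink, loose, 100 x 100 x 22 mm, at the left-hand end of the table; origin at the centre of its underside. To be left alone
- bowl: sage-green baby bowl, loose, 110 mm in diameter, 42 mm high, at the right-hand end of the table; origin at the centre of its underside. To be left alone
- rattle_center (a point): plastic keys rattle (white ring with a blue, a red and a green key), loose, about 85 mm long, 9 mm thick, lying flat on the drying mat; point at its middle. To be left alone
Things that resemble listed ones, but are neither listed nor needed, are in the scene too. What is shaped like the stand but purple is not meant.

How it is judged (in metres and radians):
On the way, in this order (a step that is already met when the one before it is completed fails the run):
1. the beech ring is fully home on the post, flat on the base of the stand, and let go (horizontal distance between beech_ring_center and stand below 0.009 m and z of beech_ring_center in the frame of stand between 0.019 and 0.025 m and angle between the z axis of beech_ring_center and the z axis of stand, either way round below 0.12 rad and contact force between beech_ring and the fingers below 0.1 N), for 0.2 s.
2. the mustard ring is fully home on the post, flat on the beech ring, and let go (all of step 1 and horizontal distance between mustard_ring_center and stand below 0.009 m and z of mustard_ring_center in the frame of stand between 0.03 and 0.036 m and angle between the z axis of mustard_ring_center and the z axis of stand, either way round below 0.12 rad and contact force between mustard_ring and the fingers below 0.1 N), for 0.2 s.
3. the lid is held open at 60 degrees (value of joint lid between 0.925 and 1.17 rad and velocity of joint lid between -0.08 and 0.08 rad/s and (contact force between lid and the fingers above 0.3 N or contact force between lid and the arm above 0.3 N) and contact force between lid and jar below 0.1 N and contact force between lid and cup below 0.1 N and contact force between lid and car below 0.1 N and contact force between lid and book below 0.1 N and contact force between lid and bowl below 0.1 N and contact force between lid and rattle below 0.1 N and contact force between lid and stand below 0.1 N and contact force between lid and beech_ring below 0.1 N and contact force between lid and mustard_ring below 0.1 N), for 0.2 s.
At the end, for the whole second after the job is handed in: The robot still holds the lid, at rest at 60 degrees (53 to 67), nothing else carrying it; on the upright stand's post the beech ring lies flat on the base and the mustard ring flat on it, each let go, within 3 mm of its fully-home height and 9 mm of the post's axis (all of step 2 and all of step 3 and angle between stand's own z axis and vertical below 0.1 rad); the arm keeps its last pose, push and grip.
It fails at once if the glass jar is knocked over, or shifted by more than 30 mm (distance of jar from where it was at the start of the episode above 0.03 m or angle between jar's own z axis and vertical above 0.4 rad).
It fails at once if the cup, car, book, bowl or keys rattle is knocked over, or shifted by more than 30 mm (distance of any of cup, car, book, bowl, rattle_center from where it was at the start of the episode above 0.03 m or angle between any of cup, car, book, bowl, rattle_center's own z axis and vertical above 0.4 rad).
It fails at once if the lid is swung up to upright or beyond (over 85 degrees) (value of joint lid above 1.484 rad).
It also fails if it takes over 70 s, if anything falls off the work surface, if the arm or the gripper's body presses on something with over 40 N, if the wrist force passes 120 N, or if a joint passes its speed limit or range.

### The arm

A 6-joint arm with a two-finger parallel gripper is mounted at the origin on the work surface. World frame = base frame: x ahead of the robot, y to its left, z up, the work surface at z = 0. Lengths are in mm, angles in rad, forces in N, time in s.
With the tool pointing down it reaches from about 275 to 975 mm from the base axis. Payload 8.4 kg.
Tool frame: the origin (TCP) lies midway between the tips of the shut fingers; the grasp point (between the pads) lies r.grip_point_offset behind it (r.grip_point_offset is the distance from the TCP to the grasp point, in mm); z points along the fingers, y is the line along which they close (so a half turn about z gives the same grasp; the last joint's range is limited). The gripper opens to 92 mm and grips with 3 to 60 N. Pads are 20 mm wide; open, the fingers measure 128 mm over their backs; the gripper's body (75 mm by 189 mm) begins 69 mm behind the grasp point.
Start: joints at [-0.002, 0.353, 1.633, -0, 1.155, -0.002], TCP at [625.002, -0, 179.583] pointing down, gripper open.
Joint ranges: [-2.63, 2.63], [-0.92, 2.1], [0.06, 2.66], [-1.3, 4.44], [0, 2.69], [-3.02, 3.02]. Speed limits (rad/s): [2.22, 2.22, 2.79, 3.14, 3.14, 3.14].

### API

Orientations are given as a unit quaternion [x, y, z, w].
In Python, from workcell import r gives the robot as it stands. The module is installed in compiled form; this text tells all that it offers.
- The arm moves only by the shell command python3 -m handwheel 'ROWS' [OPENING] [FORCE]. ROWS is JSON, a list that holds one entry, the list of rows, each a list of 6 numbers: the shift along the tool's x, y, z in cm, then the turn, a rotation vector about the tool's x, y, z in degrees. In form: [[[x, y, z, wx, wy, wz], ...]]. A call has 1 to 8 rows; each row shifts and turns the commanded pose from where the row before left it, along the tool's axes as they then stand; what a row does not reach is not made up. A row lasts 1/12 s, in which the tool goes at most 41.7 mm and 7.16 degrees, less where a joint would pass 70% of its speed; a pose out of reach is approached as far as the arm can. A call is refused whole if a number of a shift passes 4.17 or a number of a turn 7.16, either way. A call with a gripper value outside its range is refused whole. OPENING is the opening, from -1 (shut) to 1 (fully open), set as the call begins (- or left out, the last holds). The fingers move at their own pace and stop on an object; FORCE is the grip in N (left out, the last holds). Time passes only in rows, so rows that do not move let the fingers close. It gives the time, the measured TCP pose, the force, the opening and the grip force at its end, in the units of the state.
- r.get_state(): the state, without advancing time (a new reading comes with each control period).
- r.get_image(name): name is "scene" or "side" or "wrist"; returns a dict with "color" (400x640x3 uint8, red, green, blue), "range_z" (400x640 float32, mm along the optical axis (not along the pixel's ray), 0 where there is no reading), "K" (3x3 intrinsics, pixels), "k1" (the pictures are not rectified: a ray, as slopes to the right and down, at radius r is drawn at 1 + k1 r^2 times it, then the intrinsics apply), "origin" and "attitude" of the camera in the world; the wrist camera has in their place "T_tool_cam" (4x4, takes a point from camera to tool coordinates, whose origin is the TCP and whose axes are the flange's). Camera axes: x right, y down, z forward; pixel columns grow to the right and rows downward; lengths in mm; the calibration is good to about 2 mm. A picture is of the moment at which its call begins: read the wrist's pose just before it.
- r.job_done(): hands the job in; it is judged then, once.
The state is a dict: "time": time; "joint_positions": joint angles; "dq": joint speeds; "tau": joint torques, N m; "tcp_pos": TCP position; "tool_rot": TCP orientation; "force": force on the tool from outside, world axes, zero at the start; "torque": the same for the moment, N m; "width": finger opening in mm; "gripper_force": force on a finger pad.
Only numpy, scipy, OpenCV 4.12 (cv2) and the standard library are available. Lean on these libraries where they do the work, as an engineer would, in place of code of your own. Each camera call takes 0.05 s, during which the arm holds its last target. There are 200 camera calls.

## Working session

There is one attempt and no reset: what is moved stays moved. The work goes in short steps, Python scripts to look and compute and a shell command to move; the robot and the scene stay as the last step left them, time stands still between calls to the robot, and variables do not carry over. Pictures are saved under pics/ and viewed, at most 14 in all, crops included, and the job is handed in when it is done.

```bash
mkdir -p pics
cat > h.py <<'E'
import numpy as np, cv2
from scipy.spatial.transform import Rotation as R
from workcell import r
def grab(name):
    s=r.get_state(); d=r.get_image(name)
    if name=="wrist":
        T=np.eye(4);T[:3,:3]=R.from_quat(s["tool_rot"]).as_matrix();T[:3,3]=s["tcp_pos"]
        T=T@np.array(d["T_tool_cam"])
    else:
        T=np.eye(4);a=np.array(d["attitude"],float)
        T[:3,:3]=R.from_quat(a).as_matrix() if a.size==4 else a.reshape(3,3);T[:3,3]=d["origin"]
    d["T"]=T; return d
def rays(d,uv):
    K=np.array(d["K"],float); uv=np.array(uv,float).reshape(-1,1,2)
    return cv2.undistortPoints(uv,K,np.array([d["k1"],0,0,0.]))[:,0]
def onplane(d,uv,z):
    p=rays(d,uv); v=np.c_[p,np.ones(len(p))]@d["T"][:3,:3].T; o=d["T"][:3,3]
    return o+v*((z-o[2])/v[:,2])[:,None]
def cloud(d):
    h,w=d["range_z"].shape; g=np.stack(np.meshgrid(np.arange(w),np.arange(h)),-1).reshape(-1,2)
    p=rays(d,g); z=d["range_z"].reshape(-1,1)
    P=np.c_[p,np.ones(len(p))]*z@d["T"][:3,:3].T+d["T"][:3,3]
    P[z[:,0]==0]=np.nan
    return P.reshape(h,w,3)
def save(d,n,crop=None,f=1):
    im=d["color"][...,::-1]
    if crop: im=im[crop[1]:crop[3],crop[0]:crop[2]]
    cv2.imwrite(f"pics/{n}.png",cv2.resize(im,None,fx=f,fy=f,interpolation=cv2.INTER_CUBIC))
E
python3 - <<'E'
from h import *
for n in("scene","wrist"):
    d=grab(n);save(d,n+"0");print(n,d["T"].round(3).tolist(),d["k1"],np.array(d["K"]).tolist())
    np.savez(n+"0",P=cloud(d),c=d["color"])
s=r.get_state();print(s, r.grip_point_offset)
E
```

```text
scene [[-0.993, 0.075, -0.089, 721.782], [0.115, 0.735, -0.668, 848.972], [0.015, -0.674, -0.739, 1045.146], [0.0, 0.0, 0.0, 1.0]] 0.013104537924870176 [[450.85449265768443, 0.0, 323.68927137153105], [0.0, 450.85449265768443, 199.3745316416362], [0.0, 0.0, 1.0]]
wrist [[1.0, 0.001, -0.001, 624.349], [0.001, -0.966, -0.257, 71.296], [-0.001, 0.257, -0.966, 384.22], [0.0, 0.0, 0.0, 1.0]] -0.001102453691051987 [[328.24434245854025, 0.0, 318.3265775511746], [0.0, 328.24434245854025, 198.40332859007543], [0.0, 0.0, 1.0]]
{'time': 0.1, 'joint_positions': array([-2.37966321e-03,  3.53583519e-01,  1.63404502e+00,  1.64753477e-05,
        1.15518443e+00, -2.38227690e-03]), 'dq': array([ 0.00019235, -0.00094735, -0.0019592 ,  0.00054068,  0.00127993,
       -0.00043824]), 'tau': array([-8.71753400e-04, -5.94903338e+01, -3.34933627e+01,  6.98069832e-02,
        1.83198228e-02, -2.35421521e-05]), 'tcp_pos': array([6.24523315e+02, 1.97909795e-02, 1.78942203e+02]), 'tool_rot': array([ 7.07108081e-01,  7.07105219e-01, -4.25077191e-04, -4.37786880e-04]), 'force': array([-0.17973041,  0.08702671, -0.13655783]), 'torque': array([0.01882769, 0.000189  , 0.0315045 ]), 'gripper_force': 0.0, 'width': 91.76373250315163} 18.700000000000003
```

View pics/scene0.png

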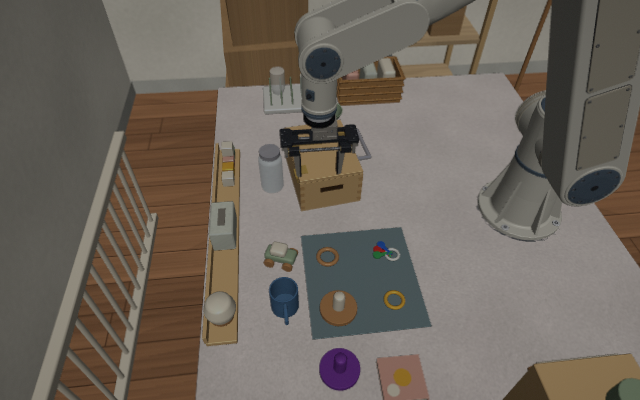

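The scene view shows the mat with a beech ring (328,257), mustard ring (395,300), stand (339,303) and rattle (385,251). The box is at (327,175), the jar at (271,170), the cup at (284,297) and the car at (281,255). The purple lookalike stand is at (340,365).

Run:
```python
from h import *
d=grab("scene");save(d,"crop",(255,215,435,350),4)
for n,uv,z in [("beech",(328,257),10),("must",(395,300),9),("stand base",(339,307),20),("rattle",(385,251),8),("post",(340,294),76),("cup",(284,286),80),("car",(281,247),60),("jar",(270,152),150)]:
    print(n,onplane(d,[uv],z)[0].round())
# box points
P=cloud(d);
for uv in [(271,152),(330,160),(339,300),(338,303),(325,187),(365,148),(350,135)]: print(uv,P[uv[1],uv[0]].round())
```

```text
beech [611. 129.  10.]
must [454. 281.   9.]
stand base [603. 291.  20.]
rattle [448. 124.   8.]
post [602. 287.  76.]
cup [736. 252.  80.]
car [738. 118.  60.]
jar [ 751. -166.  150.]
(271, 152) [ 748. -165.  151.]
(330, 160) [ 575. -136.  130.]
(339, 300) [606. 301.  73.]
(338, 303) [608. 302.  60.]
(325, 187) [598. -63.  90.]
(365, 148) [ 461. -179.  129.]
(350, 135) [550.  12. 344.]
```

View pics/crop.png

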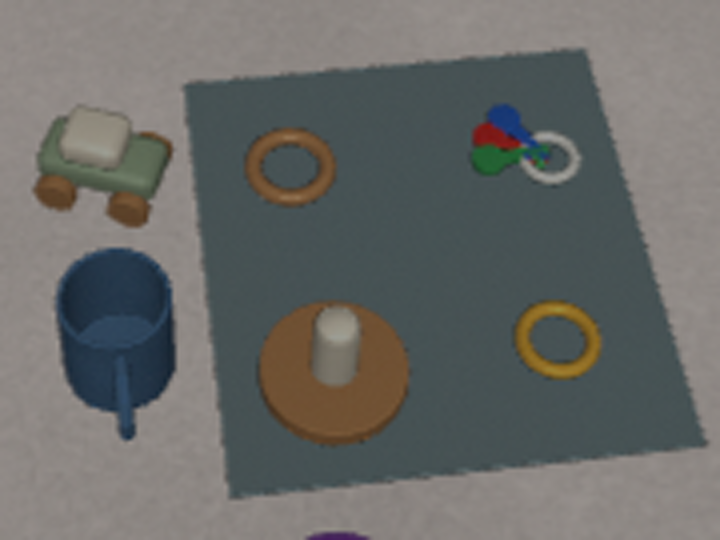

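View pics/wrist0.png

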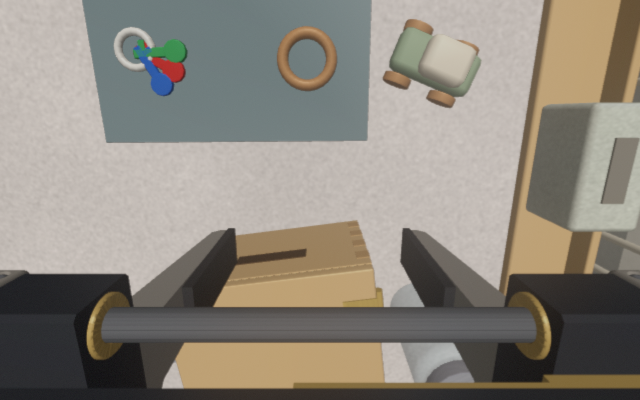

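The crop shows three candidates. The loose plain-brown ring at (328,257) is the beech ring. The brown disc with the cream post at (339,305) is the stand. The yellow ring at (395,300) is the mustard ring. I rule out the purple stand at (340,365), the white rattle ring at (392,254) and the gold finger bosses. The wrist view agrees, with beech at (307,58). Next I move over the mat to measure.

```bash
python3 -m handwheel '[[[3.3,-1.8,0,0,0,0],[3.3,-1.8,0,0,0,0],[3.3,-1.8,0,0,0,0],[3.3,-1.8,0,0,0,0],[0,0,0,0,0,0],[0,0,0,0,0,0]]]' 1 15
python3 - <<'E'
from h import *
d=grab("wrist");save(d,"wrist1");np.savez("w1",P=cloud(d),c=d["color"])
d=grab("scene");save(d,"scene1",(255,120,395,220),5);np.savez("s1",P=cloud(d),c=d["color"])
E
```

```text
time: 0.65
tcp_pos: [552.2, 133.4, 179.6]
tool_rot: [0.706, 0.708, -0.0, -0.0]
force: [-0.2, 0.3, -0.2]
width: 91.6
gripper_force: 0.0
```

View pics/wrist1.png

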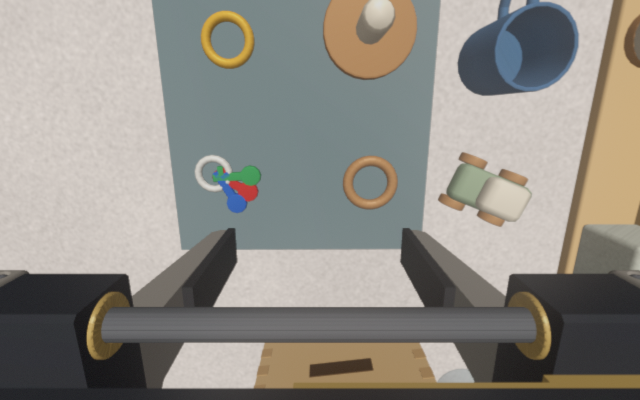

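View pics/scene1.png

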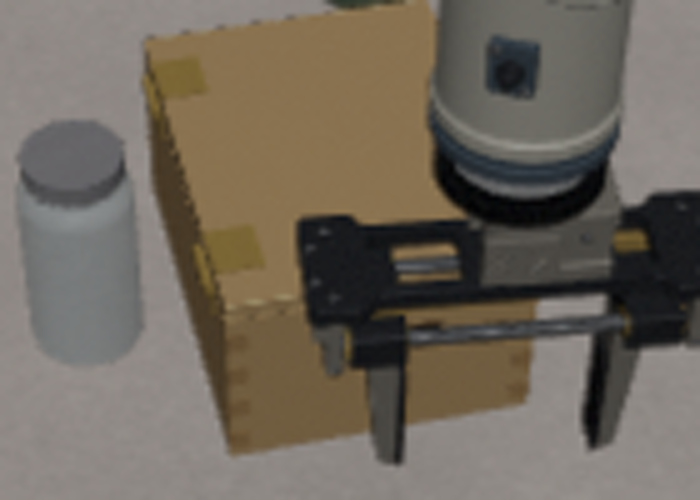

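In the wrist view, beech is at (370,182), mustard at (228,40), the stand base at about (370,30) and the rattle at (228,180). In the scene view, the hinges are on the jar (+x) side, so the bar faces the robot. The arm hides part of the box.

Run:
```python
from h import *
d=grab("wrist");print(r.get_state()["tcp_pos"])
P=cloud(d); c=d["color"]
hsv=cv2.cvtColor(c,cv2.COLOR_RGB2HSV)
def ring(box,z):
    x0,y0,x1,y1=box; m=np.zeros(c.shape[:2],np.uint8); m[y0:y1,x0:x1]=(hsv[y0:y1,x0:x1,1]>110)&(hsv[y0:y1,x0:x1,0]<30)
    k=max(cv2.findContours(m,cv2.RETR_EXTERNAL,cv2.CHAIN_APPROX_NONE)[0],key=cv2.contourArea)
    W=onplane(d,k[:,0],z)[:,:2].astype(np.float32)
    (cx,cy),rad=cv2.minEnclosingCircle(W);e=cv2.fitEllipse(W);print(box,e,rad)
ring((335,145,405,220),10);ring((190,5,265,75),9);ring((315,0,425,85),20)
# depth post top
s=P[0:60,340:410];ok=(s[...,2]>68);print(ok.sum(),s[ok].mean(0),s[ok][:,2].max())
for uv in [(370,160),(345,60),(300,120),(214,40)]: print(uv,P[uv[1],uv[0]].round(1))
```

```text
[553.52831992 131.22971242 179.54095782]
(335, 145, 405, 220) ((611.5613403320312, 124.76205444335938), (60.135154724121094, 60.44226837158203), 34.56208038330078) 30.823841094970703
(190, 5, 265, 75) ((455.2001647949219, 277.17578125), (54.52855682373047, 54.62838363647461), 26.5792179107666) 27.80348014831543
(315, 0, 425, 85) ((602.4429931640625, 278.0042724609375), (74.67573547363281, 93.54446411132812), 91.65913391113281) 46.67084503173828
815 [602.47792925 283.61153992  73.37366189] 78.32912374221934
(370, 160) [611.2 149.9  17.2]
(345, 60) [580.5 254.   20.2]
(300, 120) [532.3 193.2   3.6]
(214, 40) [441.7 276.1   3.3]
```

```bash
python3 -m handwheel '[[[-0.3,2.9,1,0,0,0],[-0.34,2.9,2,0,0,0],[0,0,3,0,0,0],[0,0,3,0,0,0],[0,0,3,0,0,0],[0,0,0,0,0,0],[0,0,0,0,0,0],[0,0,0,0,0,0]]]' 1 15
python3 - <<'E'
from h import *
d=grab("wrist");save(d,"w2");print(r.get_state()["tcp_pos"])
c=d["color"];hsv=cv2.cvtColor(c,cv2.COLOR_RGB2HSV)
m=((hsv[...,1]>110)&(hsv[...,0]<30)).astype(np.uint8)
for k in cv2.findContours(m,cv2.RETR_EXTERNAL,cv2.CHAIN_APPROX_NONE)[0]:
    if cv2.contourArea(k)>800:
        for z in(10,20):
            e=cv2.fitEllipse(onplane(d,k[:,0],z)[:,:2].astype(np.float32));print(k[:,0].mean(0),z,e)
P=cloud(d);g=(P[...,2]>60)&(P[...,2]<85)&(abs(P[...,0]-602)<40)&(abs(P[...,1]-284)<40)
print(g.sum(),np.median(P[g],0) if g.any() else 0)
E
```

```text
time: 1.47
tcp_pos: [612.2, 125.0, 60.9]
tool_rot: [0.707, 0.707, 0.001, 0.0]
force: [0.8, 0.0, 0.1]
width: 91.6
gripper_force: 0.0
[612.70198087 125.35337134  61.59581999]
[469.96746818 383.9009901 ] 10 ((813.3028564453125, -52.25059127807617), (14.104720115661621, 398.75225830078125), 90.31826782226562)
[469.96746818 383.9009901 ] 20 ((805.4331665039062, -42.55378723144531), (13.554372787475586, 383.19244384765625), 90.31827545166016)
[536.33333333 327.46354167] 10 ((803.9065551757812, 6.790115833282471), (29.964685440063477, 72.432861328125), 24.17595863342285)
[536.33333333 327.46354167] 20 ((796.4033203125, 14.183576583862305), (28.795854568481445, 69.60718536376953), 24.17668342590332)
[103.29906542 324.95327103] 10 ((421.3108215332031, 8.670198440551758), (31.340885162353516, 73.37972259521484), 155.1852569580078)
[103.29906542 324.95327103] 20 ((428.73663330078125, 15.989953994750977), (30.1180419921875, 70.51648712158203), 155.1852264404297)
[317.56603774 201.44339623] 10 ((611.4088134765625, 124.76615905761719), (61.29161834716797, 61.792320251464844), 2.0634965896606445)
[317.56603774 201.44339623] 20 ((611.4171142578125, 127.55596160888672), (58.90007019042969, 59.38125228881836), 2.0630369186401367)
[307.18685121  16.62629758] 10 ((602.5352172851562, 258.1824645996094), (32.34111022949219, 93.67335510253906), 90.171630859375)
[307.18685121  16.62629758] 20 ((602.8897705078125, 255.76651000976562), (31.079204559326172, 90.01821899414062), 90.17163848876953)
[95.63492063 15.41798942] 10 ((456.0330810546875, 264.5027770996094), (28.101945877075195, 49.358116149902344), 88.17459869384766)
[95.63492063 15.41798942] 20 ((462.1040344238281, 261.84027099609375), (27.005552291870117, 47.432151794433594), 88.174560546875)
0 0
```

View pics/w2.png

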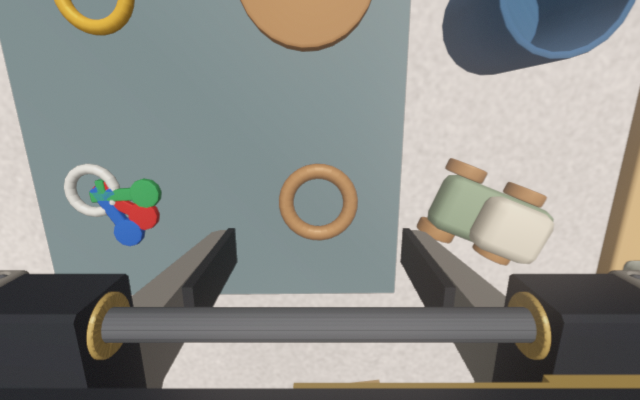

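The ring lies centred between the fingers at (318,201), so I descend and grip.

```bash
python3 -m handwheel '[[[-0.05,-0.1,2,0,0,0],[0,0,2,0,0,0],[0,0,1.5,0,0,0],[0,0,0,0,0,0],[0,0,0,0,0,0]]]' 1 15
python3 -m handwheel '[[[0,0,0,0,0,0],[0,0,0,0,0,0],[0,0,0,0,0,0],[0,0,0,0,0,0],[0,0,0,0,0,0],[0,0,0,0,0,0]]]' -1 15
```

```text
time: 1.93
tcp_pos: [610.8, 125.2, 6.0]
tool_rot: [0.707, 0.707, 0.001, 0.0]
force: [0.0, -0.6, 1.7]
width: 92.1
gripper_force: 0.0
time: 2.43
tcp_pos: [610.2, 125.1, 4.9]
tool_rot: [0.707, 0.707, 0.0, 0.0]
force: [-0.4, 0.4, -0.5]
width: 53.9
gripper_force: 0.0
```

```bash
python3 -m handwheel '[[[0,0,0,0,0,0],[0,0,0,0,0,0],[0,0,0,0,0,0],[0,0,0,0,0,0]]]'
python3 - <<'E'
from h import *
d=grab("wrist");save(d,"w3",(160,100,480,400),2)
E
```

```text
time: 2.77
tcp_pos: [610.0, 125.1, 4.5]
tool_rot: [0.707, 0.707, -0.0, -0.0]
force: [-0.1, 0.0, -0.3]
width: 27.1
gripper_force: 0.0
```

View pics/w3.png

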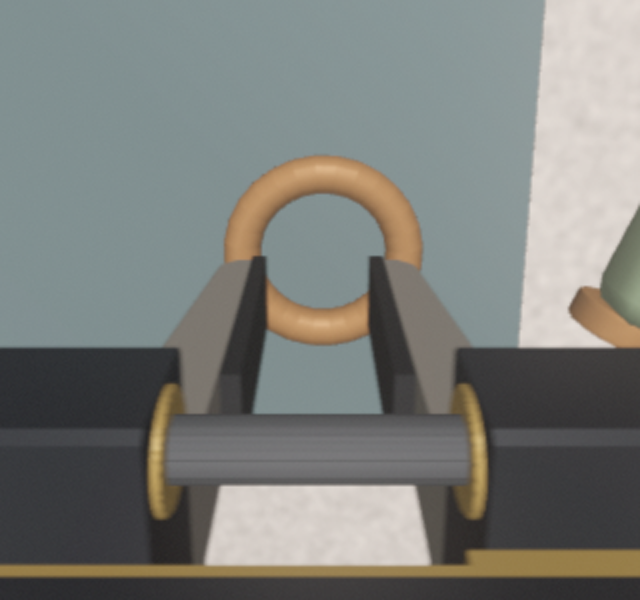

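The picture shows fingers at (292,230) and (346,230) apparently passing over the ring, with the ring undisturbed at (322,225). I check the tip height by depth.

Run:
```python
from h import *
s=r.get_state();print(s["width"],s["tcp_pos"],s["gripper_force"])
d=grab("wrist");P=cloud(d);
g=(P[...,2]>14)&(P[...,2]<90)&(abs(P[...,0]-610)<70)&(abs(P[...,1]-125)<30)
Q=P[g]
for x in range(560,661,5):
    q=Q[(abs(Q[:,0]-x)<2.5)]
    if len(q)>5: print(x,len(q),q[:,2].min().round(),q[:,1].min().round(),q[:,1].max().round())
for v in range(220,275,6): print(v,[P[v,u].round().tolist() for u in (286,351)])
```

```text
23.538125067438664 [609.965786   125.11007795   4.49377042] 0.0
580 37 14.0 122.0 135.0
585 503 14.0 124.0 143.0
590 664 14.0 124.0 149.0
595 636 14.0 99.0 152.0
600 637 14.0 96.0 154.0
605 230 14.0 95.0 155.0
610 211 14.0 95.0 155.0
615 215 14.0 95.0 155.0
620 670 14.0 95.0 155.0
625 596 14.0 97.0 154.0
630 608 14.0 129.0 151.0
635 528 14.0 124.0 147.0
640 163 14.0 119.0 141.0
220 [[590.0, 131.0, 16.0], [631.0, 127.0, 4.0]]
226 [[589.0, 127.0, 16.0], [631.0, 123.0, 6.0]]
232 [[592.0, 133.0, 44.0], [627.0, 134.0, 44.0]]
238 [[593.0, 134.0, 55.0], [626.0, 134.0, 54.0]]
244 [[594.0, 134.0, 62.0], [625.0, 134.0, 62.0]]
250 [[595.0, 134.0, 70.0], [625.0, 135.0, 70.0]]
256 [[595.0, 135.0, 76.0], [624.0, 135.0, 77.0]]
262 [[596.0, 134.0, 82.0], [623.0, 135.0, 83.0]]
268 [[597.0, 135.0, 89.0], [623.0, 135.0, 89.0]]
274 [[597.0, 134.0, 93.0], [622.0, 135.0, 93.0]]
```

```bash
python3 -m handwheel '[[[0,0,0,0,0,0],[0,0,0,0,0,0],[0,0,0,0,0,0],[0,0,0,0,0,0],[0,0,0,0,0,0]]]'
cat > tips.py <<'E'
from h import *
s=r.get_state();print(s["width"],s["tcp_pos"],s["gripper_force"])
d=grab("wrist");P=cloud(d);t=s["tcp_pos"]
Q=P-np.array(t)
# lowest front-face points per finger
for sg in(-1,1):
    g=(Q[...,2]>14)&(Q[...,2]<75)&(sg*Q[...,0]>0)&(sg*Q[...,0]<66)&(abs(Q[...,1]-9.5)<2.5)
    q=Q[g]; 
    if len(q): 
        i=np.argsort(q[:,2])[:12]; print(sg,len(q),q[i].round().tolist()[:12:3])
E
python3 tips.py
```

```text
time: 3.28
tcp_pos: [610.0, 125.1, 4.6]
tool_rot: [0.707, 0.707, -0.0, -0.0]
force: [0.1, 1.0, 0.5]
width: 0.5
gripper_force: 0.0
0.5110206483877403 [609.98761363 125.11429482   4.580993  ] 0.0
-1 882 [[-2.0, 9.0, 35.0], [-3.0, 9.0, 36.0], [-3.0, 9.0, 36.0], [-7.0, 8.0, 36.0]]
1 834 [[7.0, 8.0, 35.0], [9.0, 8.0, 35.0], [2.0, 9.0, 36.0], [2.0, 9.0, 36.0]]
```

Even when shut, the true fingertips sit about 35 mm above the reported TCP, and the ring is untouched. I allow for that offset: open, go lower, then close again.

```bash
python3 -m handwheel '[[[0,0.14,0,0,0,0],[0,0,0,0,0,0],[0,0,0,0,0,0],[0,0,0,0,0,0],[0,0,0,0,0,0],[0,0,0,0,0,0],[0,0,0,0,0,0],[0,0,0,0,0,0]]]' 1 15
python3 -m handwheel '[[[0,0,0,0,0,0],[0,0,0,0,0,0],[0,0,0,0,0,0],[0,0,0,0,0,0],[0,0,1,0,0,0],[0,0,1,0,0,0],[0,0,0,0,0,0],[0,0,0,0,0,0]]]'
python3 tips.py
```

```text
time: 4.0
tcp_pos: [611.4, 125.1, 4.6]
tool_rot: [0.707, 0.707, 0.0, 0.0]
force: [0.5, -0.0, 0.5]
width: 51.6
gripper_force: 0.0
time: 4.67
tcp_pos: [610.3, 124.9, -16.7]
tool_rot: [0.707, 0.707, -0.001, -0.001]
force: [-0.5, 0.1, 0.3]
width: 91.8
gripper_force: 0.0
91.82976001575382 [610.34779588 124.87288809 -16.74096627] 0.0
-1 1803 [[-32.0, 8.0, 19.0], [-55.0, 11.0, 19.0], [-12.0, 12.0, 19.0], [-55.0, 12.0, 20.0]]
1 1816 [[2.0, 9.0, 19.0], [46.0, 10.0, 20.0], [66.0, 8.0, 20.0], [43.0, 11.0, 20.0]]
```

```bash
python3 -m handwheel '[[[0,0.1,0.5,0,0,0],[0,0,0.4,0,0,0],[0,0,0.2,0,0,0],[0,0,0,0,0,0]]]'
python3 -m handwheel '[[[0,0,0,0,0,0],[0,0,0,0,0,0],[0,0,0,0,0,0],[0,0,0,0,0,0],[0,0,0,0,0,0],[0,0,0,0,0,0],[0,0,0,0,0,0],[0,0,0,0,0,0]]]' -1 15
```

```text
time: 5.05
tcp_pos: [612.0, 125.0, -27.0]
tool_rot: [0.707, 0.707, -0.0, -0.0]
force: [0.4, 0.3, 0.0]
width: 91.8
gripper_force: 0.0
time: 5.72
tcp_pos: [612.5, 125.1, -26.3]
tool_rot: [0.707, 0.707, 0.0, 0.0]
force: [-0.7, -0.5, 1.0]
width: 62.5
gripper_force: 15.0
```

```bash
python3 -m handwheel '[[[0,0,-3,0,0,0],[0,0,-3,0,0,0],[0,0,-3,0,0,0],[3,-0.3,0,0,0,0],[3,-0.3,0,0,0,0],[1,-0.3,0,0,0,0],[0,0,0,0,0,0],[0,0,0,0,0,0]]]'
cat > st.py <<'E'
from h import *
s=r.get_state();print(s["tcp_pos"],s["width"])
d=grab("wrist");P=cloud(d);c=d["color"];np.savez("w4",P=P,c=c);save(d,"w4")
hsv=cv2.cvtColor(c,cv2.COLOR_RGB2HSV)
g=(abs(P[...,2]-20)<3)&(abs(P[...,0]-602)<60)&(abs(P[...,1]-284)<60)
q=P[g][:,:2];print("base cloud",len(q),cv2.minEnclosingCircle(q.astype(np.float32)))
m=((hsv[...,1]>90)&(hsv[...,0]<30)&g).astype(np.uint8)
k=max(cv2.findContours(m,cv2.RETR_EXTERNAL,cv2.CHAIN_APPROX_NONE)[0],key=cv2.contourArea)[:,0]
print(k.min(0),k.max(0));W=onplane(d,k,20)[:,:2]
print(cv2.minEnclosingCircle(W.astype(np.float32)),cv2.fitEllipse(W.astype(np.float32)))
g=(P[...,2]>40)&(P[...,2]<67)&(abs(P[...,0]-602)<30)&(abs(P[...,1]-284)<30)
q=P[g]; print("post",len(q))
if len(q)>50:
    from scipy.optimize import least_squares
    print(least_squares(lambda p:np.hypot(q[:,0]-p[0],q[:,1]-p[1])-15,[602,284],loss="soft_l1").x, q.min(0),q.max(0))
E
python3 st.py
```

```text
time: 6.38
tcp_pos: [602.8, 194.9, 63.1]
tool_rot: [0.707, 0.708, -0.001, -0.0]
force: [-0.3, -0.3, -0.5]
width: 62.8
gripper_force: 15.0
[602.78131195 194.9445749   63.12601357] 62.800745006740016
base cloud 12272 ((603.288330078125, 286.3279113769531), 47.91221237182617)
[255  10] [385 148]
((603.1932983398438, 286.0378723144531), 47.03413009643555) ((603.1993408203125, 286.0792541503906), (93.12184143066406, 93.16622924804688), 87.51528930664062)
post 96
[603.22708997 286.52670597] [588.68765868 271.47717516  40.53049993] [617.74453968 301.09687234  66.97499966]
```

View pics/w4.png

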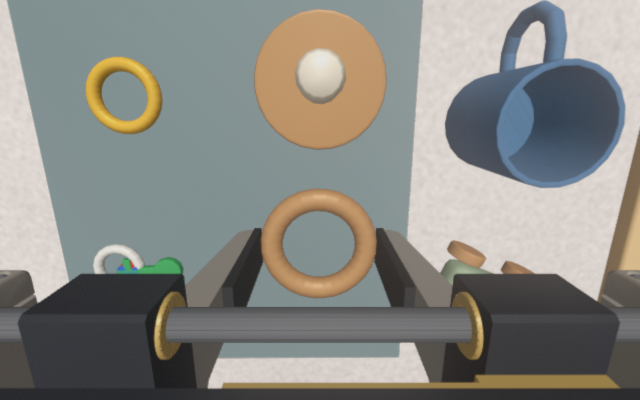

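The ring is held level at (320,243). The stand base is at (320,78), centred at (603.2, 286.1). I measure the held ring's centre.

```bash
cat > held.py <<'E'
from h import *
import sys
d=grab("wrist");s=r.get_state();t=s["tcp_pos"];P=cloud(d);c=d["color"];hsv=cv2.cvtColor(c,cv2.COLOR_RGB2HSV)
Q=P-np.array(t);g=(Q[...,2]>28)&(Q[...,2]<60)&(hsv[...,1]>110)&(hsv[...,0]<30)&(np.hypot(Q[...,0],Q[...,1])<42)
q=Q[g];top=np.percentile(q[:,2],95);print("top",top,"rel")
k=max(cv2.findContours(g.astype(np.uint8),cv2.RETR_EXTERNAL,cv2.CHAIN_APPROX_NONE)[0],key=cv2.contourArea)[:,0]
W=onplane(d,k,t[2]+top-float(sys.argv[1]))
print(cv2.minEnclosingCircle(W[:,:2].astype(np.float32)),"tcp",t)
E
python3 held.py 5
```

```text
top 43.168009281413774 rel
((602.6180419921875, 194.537109375), 31.599590301513672) tcp [603.13393551 193.96594851  63.0928488 ]
```

```bash
python3 -m handwheel '[[[3.1,0.06,0,0,0,0],[3.1,0,0,0,0,0],[2.0,0,0,0,0,0],[0.96,0,0,0,0,0],[0,0,0,0,0,0],[0,0,0,0,0,0],[0,0,0,0,0,0]]]'
python3 held.py 5
python3 -m handwheel '[[[0,0,1.5,0,0,0],[0,0,1.3,0,0,0],[0,0,0,0,0,0],[0,0,0,0,0,0]]]'
```

```text
time: 7.07
tcp_pos: [603.9, 285.0, 63.3]
tool_rot: [0.707, 0.707, -0.001, 0.0]
force: [0.1, 0.3, -0.6]
width: 62.9
gripper_force: 15.0
top 43.0654518753209 rel
((603.6865234375, 285.3871765136719), 31.875917434692383) tcp [603.98350998 285.01629725  63.40292926]
time: 7.45
tcp_pos: [603.2, 285.6, 34.5]
tool_rot: [0.707, 0.707, -0.001, -0.0]
force: [-0.1, 0.3, -0.9]
width: 63.1
gripper_force: 15.0
```

```bash
python3 -m handwheel '[[[0,0,1.3,0,0,0],[0,0,1.3,0,0,0],[0,0,1.2,0,0,0],[0,0,0.6,0,0,0],[0,0,0,0,0,0],[0,0,0,0,0,0]]]'
python3 -m handwheel '[[[0,0,0,0,0,0],[0,0,0,0,0,0],[0,0,0,0,0,0],[0,0,0,0,0,0],[0,0,0,0,0,0],[0,0,0,0,0,0],[0,0,0,0,0,0]]]' 1
python3 -m handwheel '[[[0,0,-3.5,0,0,0],[0,0,-3.5,0,0,0],[0,0,-3.5,0,0,0],[-3,-3.5,0,0,0,0],[-3,-4,0,0,0,0],[-1,-4,0,0,0,0],[0,0,0,0,0,0],[0,0,0,0,0,0]]]'
python3 - <<'E'
from h import *
d=grab("wrist");save(d,"w5");print(r.get_state()["tcp_pos"],r.get_state()["width"])
P=cloud(d);c=d["color"];hsv=cv2.cvtColor(c,cv2.COLOR_RGB2HSV)
g=(abs(P[...,2]-30)<4)&(np.hypot(P[...,0]-603,P[...,1]-286)<50)
q=P[g];print("beech top",len(q),np.percentile(q[:,2],[50,95]),cv2.minEnclosingCircle(q[:,:2].astype(np.float32)))
g=(abs(P[...,2]-20)<2)&(np.hypot(P[...,0]-603,P[...,1]-286)<55)
print("base",cv2.minEnclosingCircle(P[g][:,:2].astype(np.float32)))
m=((hsv[...,1]>110)&(hsv[...,0]<30)&(np.hypot(P[...,0]-455,P[...,1]-277)<40)).astype(np.uint8)
k=max(cv2.findContours(m,cv2.RETR_EXTERNAL,cv2.CHAIN_APPROX_NONE)[0],key=cv2.contourArea)[:,0]
print("must",k.min(0),k.max(0),cv2.fitEllipse(onplane(d,k,9)[:,:2].astype(np.float32)))
E
```

```text
time: 7.95
tcp_pos: [603.6, 286.6, -9.3]
tool_rot: [0.707, 0.707, -0.001, -0.0]
force: [-0.4, 1.1, -1.0]
width: 62.8
gripper_force: 15.0
time: 8.53
tcp_pos: [604.1, 286.7, -8.3]
tool_rot: [0.707, 0.707, 0.0, 0.0]
force: [0.2, 0.2, 0.1]
width: 91.8
gripper_force: 0.0
time: 9.2
tcp_pos: [496.9, 223.7, 96.7]
tool_rot: [0.707, 0.707, -0.0, -0.0]
force: [1.0, 0.6, 1.4]
width: 91.9
gripper_force: 0.0
[499.14997873 224.6893844   97.16601536] 91.6261435513427
beech top 2485 [31.3112391  33.03187989] ((603.3389892578125, 286.5887451171875), 31.940332412719727)
base ((602.9918212890625, 286.26458740234375), 47.77911376953125)
must [241  99] [303 163] ((455.8828125, 277.4183349609375), (54.371097564697266, 54.58562088012695), 150.23101806640625)
```

View pics/w5.png

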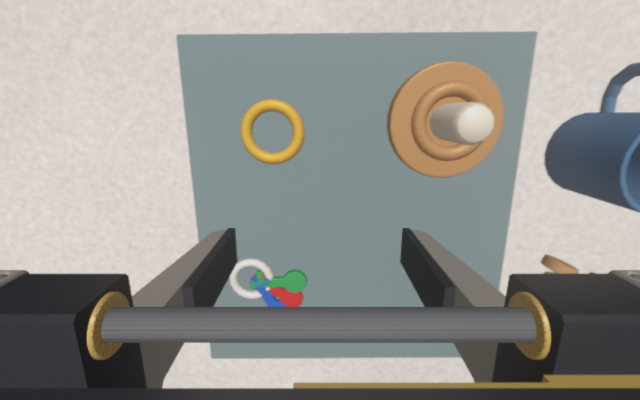

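The beech ring lies concentric on the base at (453,122), with its top at 32 mm as expected. The mustard ring is at (272,131). I go for it next.

```bash
python3 -m handwheel '[[[2,-1.5,0,0,0,0],[2,-1.5,0,0,0,0],[1.27,-1.3,2,0,0,0],[0,0,2.7,0,0,0],[0,0,3,0,0,0],[0,0,0,0,0,0],[0,0,0,0,0,0],[0,0,0,0,0,0]]]' 1 12
python3 - <<'E'
from h import *
d=grab("wrist");P=cloud(d);hsv=cv2.cvtColor(d["color"],cv2.COLOR_RGB2HSV);print(r.get_state()["tcp_pos"])
m=((hsv[...,1]>110)&(hsv[...,0]<30)&(P[...,2]<18)&(np.hypot(P[...,0]-455,P[...,1]-277)<40)).astype(np.uint8)
k=max(cv2.findContours(m,cv2.RETR_EXTERNAL,cv2.CHAIN_APPROX_NONE)[0],key=cv2.contourArea)[:,0]
print("must",k.min(0),k.max(0),cv2.fitEllipse(onplane(d,k,9)[:,:2].astype(np.float32)))
E
```

```text
time: 9.92
tcp_pos: [457.5, 278.0, 20.5]
tool_rot: [0.707, 0.707, 0.001, 0.0]
force: [-0.4, -0.1, 0.1]
width: 92.2
gripper_force: 0.0
[457.7712244  278.11763243  21.03324748]
must [277 180] [355 256] ((455.5257873535156, 276.8803405761719), (54.76430892944336, 55.419158935546875), 172.60569763183594)
```

```bash
python3 -m handwheel '[[[-0.1,-0.2,2,0,0,0],[0,0,1.5,0,0,0],[0,0,1,0,0,0],[0,0,0.5,0,0,0],[0,0,0,0,0,0],[0,0,0,0,0,0]]]'
python3 -m handwheel '[[[0,0,0,0,0,0],[0,0,0,0,0,0],[0,0,0,0,0,0],[0,0,0,0,0,0],[0,0,0,0,0,0],[0,0,0,0,0,0],[0,0,0,0,0,0],[0,0,0,0,0,0]]]' -1 12
```

```text
time: 10.47
tcp_pos: [454.8, 276.6, -29.7]
tool_rot: [0.707, 0.707, 0.001, 0.0]
force: [0.0, 0.5, 0.6]
width: 92.0
gripper_force: 0.0
time: 11.13
tcp_pos: [454.1, 276.3, -30.3]
tool_rot: [0.707, 0.707, 0.0, 0.0]
force: [-0.7, -0.9, 2.3]
width: 54.4
gripper_force: 12.0
```

```bash
python3 -m handwheel '[[[0,0,-3.4,0,0,0],[0,0,-3.4,0,0,0],[0,0,-3.4,0,0,0],[0.3,3,0,0,0,0],[0.3,3,0,0,0,0],[0.3,3,0,0,0,0],[0,3,0,0,0,0],[0,2.9,0,0,0,0]]]'
python3 -m handwheel '[[[0,0,0,0,0,0],[0,0,0,0,0,0],[0,0,0,0,0,0],[0,0,0,0,0,0]]]'
python3 held.py 4
python3 - <<'E'
from h import *
d=grab("wrist");P=cloud(d);g=(abs(P[...,2]-20)<2)&(np.hypot(P[...,0]-603,P[...,1]-286)<52)
q=P[g];print(len(q),cv2.minEnclosingCircle(q[:,:2].astype(np.float32)),q.min(0),q.max(0))
E
```

```text
time: 11.8
tcp_pos: [604.4, 285.3, 71.6]
tool_rot: [0.707, 0.707, 0.0, -0.0]
force: [0.2, 0.7, -1.7]
width: 54.4
gripper_force: 12.0
time: 12.13
tcp_pos: [601.6, 285.1, 71.2]
tool_rot: [0.707, 0.707, -0.001, -0.0]
force: [-0.1, 0.3, -0.8]
width: 54.6
gripper_force: 12.0
top 44.9628451798145 rel
((601.15380859375, 286.0447692871094), 28.144084930419922) tcp [601.71618184 285.24541225  71.42959986]
5078 ((603.2799682617188, 286.486572265625), 47.74207305908203) [556.14766686 238.95838016  18.00950096] [650.95410772 334.04438691  21.99478739]
```

```bash
python3 -m handwheel '[[[0.03,0.2,0,0,0,0],[0,0,0,0,0,0],[0,0,1,0,0,0],[0,0,1,0,0,0],[0,0,1,0,0,0],[0,0,0.6,0,0,0],[0,0,0.6,0,0,0],[0,0,0,0,0,0]]]'
python3 held.py 4
```

```text
time: 12.9
tcp_pos: [604.0, 285.0, 27.6]
tool_rot: [0.707, 0.707, -0.001, -0.0]
force: [-0.7, -0.3, 0.5]
width: 54.2
gripper_force: 12.0
top 44.36216271556088 rel
((603.653564453125, 286.0311279296875), 28.162982940673828) tcp [604.41702159 285.28345938  28.46440189]
```

```bash
python3 -m handwheel '[[[0,-0.05,1,0,0,0],[0,0,1,0,0,0],[0,0,0.7,0,0,0],[0,0,0.3,0,0,0],[0,0,0,0,0,0],[0,0,0,0,0,0]]]'
python3 -m handwheel '[[[0,0,0,0,0,0],[0,0,0,0,0,0],[0,0,0,0,0,0],[0,0,0,0,0,0],[0,0,0,0,0,0],[0,0,0,0,0,0],[0,0,0,0,0,0]]]' 1
python3 -m handwheel '[[[0,0,-3.5,0,0,0],[0,0,-3.5,0,0,0],[0,0,-3.5,0,0,0],[-3,-3.5,0,0,0,0],[-3,-4,0,0,0,0],[-3,-4,0,0,0,0],[-3,0,0,0,0,0],[0,0,0,0,0,0]]]'
python3 - <<'E'
from h import *
d=grab("wrist");save(d,"w6");P=cloud(d);hsv=cv2.cvtColor(d["color"],cv2.COLOR_RGB2HSV);c=d["color"]
print(r.get_state()["tcp_pos"])
D=np.hypot(P[...,0]-603,P[...,1]-286)
y=(hsv[...,0]>18)&(hsv[...,0]<30)&(hsv[...,1]>150)&(D<45)
q=P[y];print("must",len(q),np.percentile(q[:,2],[5,50,95]))
# top height by azimuth
a=np.degrees(np.arctan2(q[:,1]-286,q[:,0]-603))//60
for i in np.unique(a): print(i,np.percentile(q[a==i][:,2],95))
k=max(cv2.findContours(y.astype(np.uint8),cv2.RETR_EXTERNAL,cv2.CHAIN_APPROX_NONE)[0],key=cv2.contourArea)[:,0]
print(cv2.fitEllipse(onplane(d,k,37)[:,:2].astype(np.float32)))
g=(abs(P[...,2]-20)<2)&(D<55);print("base",cv2.minEnclosingCircle(P[g][:,:2].astype(np.float32)))
E
```

```text
time: 13.45
tcp_pos: [604.5, 285.6, -0.6]
tool_rot: [0.707, 0.707, -0.0, -0.0]
force: [-0.4, -0.2, -0.9]
width: 54.7
gripper_force: 12.0
time: 14.03
tcp_pos: [604.6, 285.6, -0.3]
tool_rot: [0.707, 0.707, 0.0, 0.0]
force: [-0.6, 0.1, -0.5]
width: 91.8
gripper_force: 0.0
time: 14.7
tcp_pos: [503.7, 174.7, 104.7]
tool_rot: [0.707, 0.707, -0.001, 0.0]
force: [0.9, 0.1, -0.1]
width: 92.1
gripper_force: 0.0
[505.52910259 176.71960613 105.05067606]
must 1734 [39.15095948 41.46139409 42.99847734]
-3.0 42.92028093247349
-2.0 43.20402194573079
-1.0 42.90141347924446
0.0 41.806582601924674
1.0 42.968034549363324
2.0 42.97984774108987
((605.6235961914062, 287.14337158203125), (50.592308044433594, 52.3848991394043), 114.7388916015625)
base ((603.1272583007812, 286.2746887207031), 47.85932540893555)
```

View pics/w6.png

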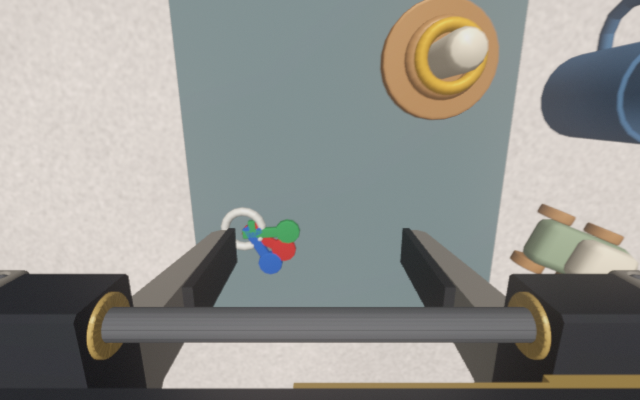

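The mustard ring sits around the post on the beech ring at (450,58), level with its top at about 43 mm and about 2 mm off centre. Both rings are home. Next I move over the box front to locate the bar.

```bash
python3 -m handwheel '[[[-3.5,-1.3,-2,0,0,0],[-3.9,-1.3,-2,0,0,0],[-3.9,-1.3,-2,0,0,0],[-3.9,-1.3,-2,0,0,0],[-3.9,0,-2,0,0,0],[-3.9,0,-2,0,0,0],[0,0,0,0,0,0],[0,0,0,0,0,0]]]'
python3 -m handwheel '[[[0,0,0,0,0,0],[0,0,0,0,0,0]]]'
python3 - <<'E'
from h import *
print(r.get_state()["tcp_pos"])
d=grab("wrist");save(d,"w7");P=cloud(d);np.savez("w7",P=P,c=d["color"])
g=(P[...,2]>122)&(P[...,2]<136)&(P[...,1]<20)
q=P[g];print(len(q),cv2.minAreaRect(q[:,:2].astype(np.float32)),np.percentile(q[:,2],[5,50,95]))
for y in range(-300,20,15):
    s=q[abs(q[:,1]-y)<3]
    if len(s): print(y,s[:,0].min().round(),s[:,0].max().round(),sorted(set((s[:,0]//6*6).astype(int)))[:12])
E
```

```text
time: 15.42
tcp_pos: [459.6, -37.9, 218.3]
tool_rot: [0.708, 0.706, 0.001, 0.001]
force: [0.2, 1.8, -0.5]
width: 91.9
gripper_force: 0.0
time: 15.58
tcp_pos: [457.8, -35.5, 216.2]
tool_rot: [0.707, 0.707, -0.0, -0.001]
force: [0.7, 0.3, -0.6]
width: 92.0
gripper_force: 0.0
[457.78291693 -35.51671536 216.17673307]
15322 ((567.3038330078125, -161.72227478027344), (234.45384216308594, 181.3065948486328), 7.269977569580078) [128.67185837 131.0111734  132.32128746]
-240 459.0 624.0 [np.int64(456), np.int64(462), np.int64(468), np.int64(498), np.int64(504), np.int64(510), np.int64(516), np.int64(522), np.int64(528), np.int64(534), np.int64(540), np.int64(546)]
-225 457.0 615.0 [np.int64(456), np.int64(462), np.int64(468), np.int64(498), np.int64(504), np.int64(510), np.int64(516), np.int64(522), np.int64(528), np.int64(534), np.int64(540), np.int64(546)]
-210 456.0 607.0 [np.int64(456), np.int64(462), np.int64(498), np.int64(504), np.int64(510), np.int64(516), np.int64(522), np.int64(528), np.int64(534), np.int64(540), np.int64(546), np.int64(552)]
-195 456.0 597.0 [np.int64(456), np.int64
[... 779 characters left out ...]
80), np.int64(486), np.int64(492), np.int64(498), np.int64(504), np.int64(510), np.int64(516), np.int64(522), np.int64(528), np.int64(534), np.int64(594), np.int64(600)]
-90 484.0 675.0 [np.int64(480), np.int64(486), np.int64(492), np.int64(498), np.int64(504), np.int64(510), np.int64(516), np.int64(522), np.int64(528), np.int64(534), np.int64(570), np.int64(576)]
-75 516.0 674.0 [np.int64(516), np.int64(522), np.int64(528), np.int64(534), np.int64(546), np.int64(552), np.int64(558), np.int64(564), np.int64(570), np.int64(576), np.int64(582), np.int64(588)]
-60 628.0 671.0 [np.int64(624), np.int64(630), np.int64(636), np.int64(642), np.int64(648), np.int64(654), np.int64(660), np.int64(666)]
```

View pics/w7.png

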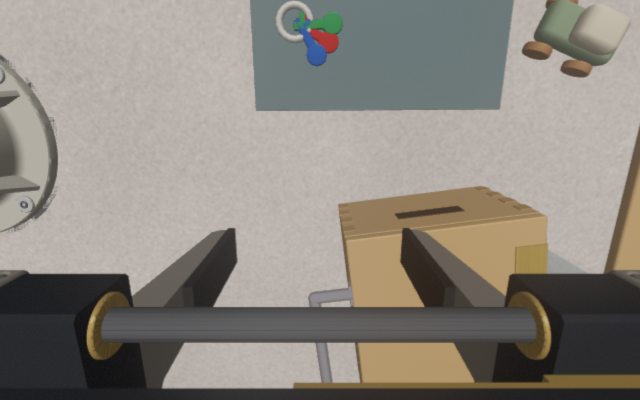

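The bar handle is at about (315,297) down to (328,380), running under the gripper. The box is yawed by about 7 degrees. I fit the lid edges and bar line from the depth data.

Run:
```python
import numpy as np
P=np.load("w7.npz")["P"]
g=(P[...,2]>120)&(P[...,2]<137)&(P[...,1]<20);q=P[g]
th=np.radians(7.3)
for it in range(4):
    ex=np.array([np.cos(th),np.sin(th)]);ey=np.array([-np.sin(th),np.cos(th)])
    u=q[:,:2]@ex;v=q[:,:2]@ey
    f=[]
    for a in np.arange(-330,-150,4):
        s=(abs(v-a)<2)
        if s.sum()<4: continue
        b=s&(u<np.median(u)); 
        f.append((a,u[s].min(),s.sum()))
    f=np.array(f)
    # lid near (+v) edge
    e=[(a,v[abs(u-a)<2].max()) for a in np.arange(u.min()+60,u.max()-20,6) if (abs(u-a)<2).sum()>5]
    e=np.array(e); s=np.polyfit(e[:,0],e[:,1],1)[0]; print("near edge slope",s,np.median(e[:,1])); th+=s if it<2 else 0
print(np.degrees(th)); print(f.round(1).tolist())
h,b=np.histogram(u,np.arange(u.min(),u.max()+4,4)); print(list(zip(b.round().tolist(),h.tolist()))[:22])
m=(u<u.min()+30)
bar=m&(q[:,2]>122); print("bar v range",v[m].min(),v[m].max())
```

```text
near edge slope 0.035994916459731935 -142.44231190198275
near edge slope -0.002203059785298331 -162.78509001191148
near edge slope -0.00014238283602629033 -161.55716980356138
near edge slope -0.00014238283602629033 -161.55716980356138
9.236130769356027
[[-330.0, 487.3, 224.0], [-326.0, 458.7, 296.0], [-322.0, 424.4, 336.0], [-318.0, 414.9, 332.0], [-314.0, 415.7, 365.0], [-310.0, 415.0, 342.0], [-306.0, 415.9, 357.0], [-302.0, 415.5, 343.0], [-298.0, 415.8, 348.0], [-294.0, 415.5, 358.0], [-290.0, 416.0, 345.0], [-286.0, 415.7, 287.0], [-282.0, 416.0, 207.0], [-278.0, 416.7, 137.0], [-274.0, 416.3, 56.0], [-270.0, 417.2, 29.0], [-266.0, 419.7, 4.0], [-242.0, 521.9, 13.0], [-238.0, 500.1, 99.0], [-234.0, 473.3, 190.0], [-230.0, 458.7, 291.0], [-226.0, 418.5, 316.0], [-222.0, 417.6, 454.0], [-218.0, 418.3, 620.0], [-214.0, 419.0, 751.0], [-210.0, 422.5, 507.0], [-206.0, 459.8, 516.0], [-202.0, 462.0, 510.0], [-198.0, 462.1, 524.0], [-194.0, 462.2, 554.0], [-190.0, 462.3, 570.0], [-186.0, 462.4, 571.0], [-182.0, 462.5, 601.0], [-178.0, 462.6, 607.0], [-174.0, 462.8, 648.0], [-170.0, 462.9, 667.0], [-166.0, 463.0, 791.0], [-162.0, 463.1, 862.0], [-158.0, 463.7, 124.0]]
[(415.0, 118), (419.0, 205), (423.0, 222), (427.0, 83), (431.0, 48), (435.0, 52), (439.0, 48), (443.0, 48), (447.0, 49), (451.0, 50), (455.0, 57), (459.0, 269), (463.0, 446), (467.0, 442), (471.0, 446), (475.0, 452), (479.0, 452), (483.0, 456), (487.0, 454), (491.0, 462), (495.0, 461), (499.0, 459)]
bar v range -321.9563044224462 -211.747920774752
```

```bash
python3 -m handwheel '[[[-3.5,0.1,0,0,0,0],[-3.6,0.1,0,0,0,0],[-3.6,0.1,0,0,0,0],[-3.6,0.1,0,0,0,0],[-3.4,0,0,0,0,0],[0,0,0,0,0,-3.85],[0,0,0,0,0,-3.85],[0,0,0,0,0,0]]]' -0.3 30
python3 -m handwheel '[[[0,0,0,0,0,0],[0,0,0,0,0,0],[0,0,0,0,0,0]]]'
python3 - <<'E'
from h import *
s=r.get_state();t=np.array(s["tcp_pos"]);M=R.from_quat(s["tool_rot"]).as_matrix();print(t,M.round(3).tolist(),s["width"])
d=grab("wrist");save(d,"w8");P=cloud(d);np.savez("w8",P=P,c=d["color"])
g=(P[...,2]>120)&(P[...,2]<137)&(P[...,1]<20);q=(P[g]-t)@M  # tool coords
h=[]
for a in range(-100,140,8):
    w=q[abs(q[:,0]-a)<3]
    f=w[(w[:,1]<20)&(w[:,1]>-40)]; l=w[w[:,1]>22]
    h.append((a,len(f),*(f[:,1].min().round(1),f[:,1].max().round(1)) if len(f) else (), l[:,1].min().round(1) if len(l) else None))
print(h)
E
```

```text
time: 16.3
tcp_pos: [461.9, -213.0, 216.0]
tool_rot: [0.657, 0.754, -0.0, -0.001]
force: [-0.8, 0.5, -0.9]
width: 40.6
gripper_force: 0.0
time: 16.55
tcp_pos: [462.1, -212.9, 216.8]
tool_rot: [0.658, 0.753, -0.0, -0.0]
force: [-0.2, -0.4, 0.5]
width: 32.1
gripper_force: 0.0  File "<stdin>", line 9
    h.append((a,len(f),*(f[:,1].min().round(1),f[:,1].max().round(1)) if len(f) else (), l[:,1].min().round(1) if len(l) else None))
                                                                      ^^
SyntaxError: invalid syntax
```

Run:
```python
from h import *
s=r.get_state();t=np.array(s["tcp_pos"]);M=R.from_quat(s["tool_rot"]).as_matrix();print(t,M.round(3).tolist(),s["width"])
d=grab("wrist");save(d,"w8");P=cloud(d)
g=(P[...,2]>120)&(P[...,2]<137)&(P[...,1]<20);q=(P[g]-t)@M
for a in range(-100,140,10):
    w=q[abs(q[:,0]-a)<3]
    f=w[(w[:,1]<20)&(w[:,1]>-40)]; l=w[w[:,1]>22]
    if len(f)and len(l): print(a,len(f),f[:,1].min().round(1),f[:,1].max().round(1),l[:,1].min().round(1))
```

```text
[ 462.10054495 -212.90793853  216.77699271] [[-0.134, 0.991, -0.0], [0.991, 0.134, 0.0], [0.0, -0.0, -1.0]] 32.12313526542593
-70 19 -2.7 19.7 23.6
-60 194 -5.6 19.7 22.4
-50 72 -5.5 5.1 55.6
-40 66 -5.5 5.0 37.7
-30 74 -5.5 5.0 37.5
-20 71 -5.4 4.9 37.6
-10 81 -6.4 4.9 37.6
0 85 -6.4 4.8 37.4
10 84 -6.3 4.8 37.5
20 86 -6.2 5.7 37.5
30 95 -6.2 5.6 37.5
40 95 -6.1 5.5 37.5
50 98 -6.1 5.5 37.6
60 143 -6.1 19.5 22.2
70 183 -6.0 19.9 22.5
```

View pics/w8.png

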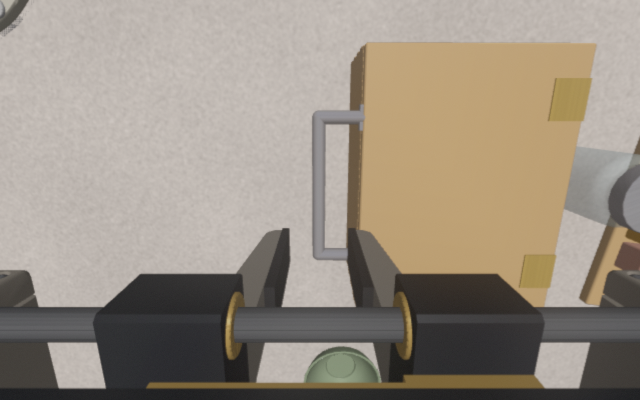

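The fingers straddle the bar, which runs at x≈319 from row 115 to row 253. It is parallel to the pads and within 0.3 mm of centre. I descend.

```bash
python3 -m handwheel '[[[0,0,2.5,0,0,0],[0,0,2.5,0,0,0],[0,0,2.5,0,0,0],[0,0,2.5,0,0,0],[0,0,0,0,0,0],[0,0,0,0,0,0],[0,-0.03,0,0,0,0]]]' -0.42 30
python3 -m handwheel '[[[0,0,1,0,0,0],[0,0,1,0,0,0],[0,0,1,0,0,0],[0,0,1.2,0,0,0],[0,0,0,0,0,0],[0,0,0,0,0,0]]]'
python3 -m handwheel '[[[0,0,0,0,0,0],[0,0,0,0,0,0],[0,0,0,0,0,0],[0,0,0,0,0,0],[0,0,0,0,0,0]]]' -1 30
```

```text
time: 17.18
tcp_pos: [462.4, -214.0, 118.2]
tool_rot: [0.658, 0.753, 0.0, 0.001]
force: [0.0, 0.2, 0.8]
width: 26.4
gripper_force: 0.0
time: 17.68
tcp_pos: [460.9, -213.5, 74.2]
tool_rot: [0.658, 0.753, -0.0, -0.001]
force: [0.3, 0.1, -0.5]
width: 26.4
gripper_force: 0.0
time: 18.1
tcp_pos: [462.2, -214.0, 75.5]
tool_rot: [0.658, 0.753, 0.0, 0.001]
force: [1.9, 0.3, 1.1]
width: 11.1
gripper_force: 30.0
```

Bar gripped at 11.1 mm. I lift along the arc in 2.5° steps, first to 20°.

```bash
python3 -m handwheel '[[[0,0.07,-0.99,0,0,0],[0,0.07,-0.99,0,0,0],[0,0.15,-0.99,0,0,0],[0,0.16,-0.98,0,0,0],[0,0.24,-0.97,0,0,0],[0,0.24,-0.96,0,0,0],[0,0.32,-0.94,0,0,0],[0,0.33,-0.94,0,0,0]]]'
python3 - <<'E'
from h import *
d=grab("scene");P=cloud(d);s=r.get_state();print(s["tcp_pos"],s["force"],s["width"])
E
```

```text
time: 18.77
tcp_pos: [478.9, -211.8, 154.0]
tool_rot: [0.658, 0.753, 0.001, 0.001]
force: [11.0, -0.3, -7.9]
width: 11.1
gripper_force: 30.0
[ 479.65381145 -211.77272672  155.63765204] [ 6.34630575  1.69738213 -3.52430864] 10.588652340908332
```

```bash
python3 -m handwheel '[[[0,0.4,-0.91,0,0,0],[0,0.41,-0.9,0,0,0],[0,0.48,-0.87,0,0,0],[0,0.48,-0.87,0,0,0],[0,0.55,-0.83,0,0,0],[0,0.56,-0.82,0,0,0],[0,0.62,-0.78,0,0,0],[0,0.63,-0.77,0,0,0]]]'
python3 -m handwheel '[[[0,0.69,-0.72,0,0,0],[0,0.7,-0.71,0,0,0],[0,0.75,-0.65,0,0,0],[0,0.75,-0.65,0,0,0],[0,0.4,-0.3,0,0,0],[0,0.4,-0.3,0,0,0],[0,0,0,0,0,0],[0,0,0,0,0,0]]]'
python3 -m handwheel '[[[0,0.4,-0.28,0,0,0],[0,0.4,-0.28,0,0,0],[0,0.4,-0.25,0,0,0],[0,0.45,-0.26,0,0,0],[0,0.4,-0.25,0,0,0],[0,0,0,0,0,0],[0,0,0,0,0,0],[0,0,0,0,0,0]]]'
python3 -m handwheel '[[[0,0,0,0,0,0],[0,0,0,0,0,0],[0,0,0,0,0,0],[0,0,0,0,0,0]]]'
python3 - <<'E'
from h import *
d=grab("scene");save(d,"s9");P=cloud(d);s=r.get_state();print(s["tcp_pos"],s["force"],s["width"],s["gripper_force"])
t=np.array(s["tcp_pos"]);print("bar rise",t[2]-75.5,"forward",np.hypot(*(t[:2]-[462.2,-214])))
hinge=np.array([687,-181]);e=np.array([np.cos(.134),np.sin(.134)]);n=np.array([-e[1],e[0]])
u=(P[...,:2]-hinge)@e;v=(P[...,:2]-hinge)@n
g=(u>-110)&(u<0)&(abs(v)<130)&(P[...,2]>135)&(P[...,2]<290)&(u+ (P[...,2]-118)/1.7>-30)&(u+(P[...,2]-118)/1.7<40)
for lo in(40,0):
  gg=g&(v>lo-60)&(v<125)
  if gg.sum()>100:
    p=np.polyfit(P[...,2][gg],u[gg],1);print(gg.sum(),"lid angle",90-np.degrees(np.arctan(-p[0])))
E
```

```text
time: 19.48
tcp_pos: [520.1, -206.3, 220.6]
tool_rot: [0.658, 0.753, 0.001, 0.001]
force: [12.5, -3.0, -14.6]
width: 10.8
gripper_force: 30.0
time: 20.15
tcp_pos: [554.5, -201.7, 253.3]
tool_rot: [0.658, 0.753, -0.001, 0.0]
force: [4.3, -4.2, -8.2]
width: 10.6
gripper_force: 30.0
time: 20.82
tcp_pos: [574.7, -198.9, 267.1]
tool_rot: [0.658, 0.753, -0.0, 0.0]
force: [-2.1, -5.5, 0.4]
width: 11.2
gripper_force: 30.0
time: 21.15
tcp_pos: [574.6, -198.9, 267.0]
tool_rot: [0.658, 0.753, -0.0, 0.0]
force: [-1.0, -4.4, -1.1]
width: 11.0
gripper_force: 30.0
[ 574.61089129 -198.96189096  267.01792176] [-1.80771679 -5.47201971 -0.36695986] 10.778320755351537 29.997567236423492
bar rise 191.51792176011776 forward 113.41231504676114
1594 lid angle 57.83945424014117
1967 lid angle 57.79872884297287
```

View pics/s9.png

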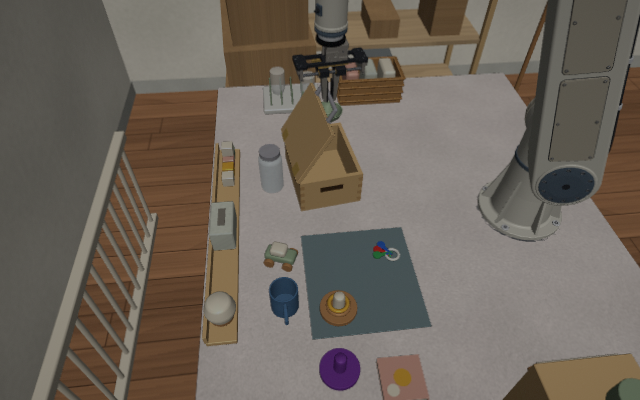

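The lid is open at about 58° (313,130), held still by the bar. The stand is loaded and upright at (339,303), and the jar, cup, car, book and rattle have not moved. I hand in.

```bash
python3 -c "
from workcell import r
print(r.job_done())"
```

```text
the job is handed in; nothing more can be done
None
```

Job handed in at about 21 s of 70 s: both rings measured home on the stand and let go, the lid held still by its bar at about 58° (within 53–67°), and nothing else seen to have moved; no verdict was returned.

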